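# Key and seat the socket plate in a cable-reel drum

### The job

The round socket plate has been set in the hub of the red cable-reel drum turned out of line, so it is riding on the drum's steel locating pin. Push the plate round with a fingertip until the notch in its rim stands over the pin, then press it down fully home, without lifting the plate and without disturbing the loose things on the mat.

Things in the scene. Friction and masses are not known exactly. Their poses are not given: they have to be found in the camera images.
- drum: Red cable-reel drum lying hub up, 280 mm across, on a 300 mm round plywood cradle that is screwed down (it cannot move). Origin: drum axis, on the bench mat; z up, x from the axis towards the locating pin. The drum's top flange lies 110 mm above the origin.
- plate_centre (a point): Centre of the upper face of the grey socket plate, a disc 156 mm across, 10 mm thick, kept on the drum axis by a spigot: it can only turn and slide up or down. x points to the notch, z up. At the start the face is 124 mm above the drum's origin, the underside on the pin; home it is 10 mm lower, level with the pin's top. The face is free within 23 mm of the axis, room for a press.
- plate_notch (a point): The plate's only notch: an open slot in the rim 16 mm wide and 12 mm deep, cut through the whole thickness. The point is at the slot's mouth, on the plate's edge circle (78 mm from the axis), level with the upper face.
- plate (a joint): Turn of the plate, rad, counter-clockwise seen from above; 0 (or any whole turn, such as 6.283) when the notch is straight over the pin. It turns without end, drags with about 0.1 N m (about 2 N at a lid) and stays where it is left.
- plate_press (a joint): How far the plate is pressed down, m: 0 at the start (resting on the pin), 0.010 fully home, negative if lifted. The spigot is a snug fit: it takes about 7 N to move down, a firm push of 15 N is ample, and it stays where it is left. The pin's round top guides the notch in when it is within about 3 degrees; farther off the plate is blocked.
- socket: Bystander: loose round white socket insert, 45 mm across, 34 mm high, standing on the mat. Origin: centre of its underside.
- knob: Bystander: loose black winding knob, 40 mm across at the foot, 62 mm high, standing on the mat. Origin: centre of its underside.
- jar: Bystander: small clear screw jar with white cap, 52 mm across, 55 mm high, on the mat. Origin: centre of its underside.
- driver: Bystander: black-handled screwdriver, 200 mm long, lying on the mat along its own x. Origin: under its middle.
- plate_lid (a point): One of three closed black outlet lids on the plate, solid blocks with straight sides, 12 mm high above the face, 48 mm along the radius (26 to 74 mm from the axis), 46 mm wide, at 60, 180 and 300 degrees counter-clockwise from the notch. The point is the top centre of the one opposite the notch. A fingertip fits between the lids (at 0, 120, 240 degrees) and can push on a lid's side.
- drum_pin (a point): Steel locating pin fixed in the drum: a round-topped bar, 10 mm wide, lying along a radius from 67 to 115 mm from the drum axis, its top 4 mm above the flange. Its outer 37 mm show beyond the plate's edge; the rest is under the plate. The point is on the pin's top line (114 mm above the drum's origin), 78 mm from the axis.

How it is judged (in metres and radians):
At the end, for the whole second after the job is handed in: The plate is pressed home (at least 8.5 of the 10 mm) with its notch over the pin (within 5 mm at the rim), and the socket insert, knob, jar and screwdriver are within 20 mm of where they stood (value of joint plate_press above 0.0085 m and horizontal distance between plate_notch and drum_pin below 0.005 m and distance of each of socket, knob, jar, driver from where it was at the start of the episode below 0.02 m); the robot touches nothing.
It fails at once if the plate is lifted more than 4 mm (value of joint plate_press below -0.004 m).
It fails at once if a loose bystander is moved or lifted by more than 20 mm (distance of any of socket, knob, jar, driver from where it was at the start of the episode above 0.02 m).
It also fails if it takes over 51 s, if anything falls off the work surface, if the arm or the gripper's body presses on something with over 40 N, if the wrist force passes 120 N, or if a joint passes its speed limit or range.

### The arm

A 6-joint arm with a two-finger parallel gripper is mounted at the origin on the work surface. World frame = base frame: x ahead of the robot, y to its left, z up, the work surface at z = 0. Lengths are in m, angles in degrees, forces in N, time in s.
With the tool pointing down it reaches from about 0.35 to 0.875 m from the base axis. Payload 4.2 kg.
Tool frame: the origin (TCP) lies at the very end of the fingers, on their centre line; the grasp point (between the pads) lies 19 mm behind it; z points along the fingers, y is the line along which they close (so a half turn about z gives the same grasp; the last joint's range is limited). The gripper opens to 87 mm and grips with 3 to 60 N. Pads are 19 mm wide; open, the fingers measure 117 mm over their backs; the gripper's body (75 mm by 190 mm) begins 51 mm behind the grasp point.
Start: joints at [-60.642, 22.042, 0.453, 0, -68.411, -14.817], TCP at [0.157, -0.605, 0.223] pointing down, gripper open.
Joint ranges: [-179.83, 179.83], [-69.29, 118.12], [-61.27, 80.66], [-181.25, 117.63], [-171.15, -9.14], [-177.46, 177.46]. Speed limits (degrees/s): [159.86, 159.86, 180, 180, 180, 180].

### API

Orientations are given as a 3x3 rotation matrix whose columns are the frame's x, y, z axes.
In Python, from station import sense, cams, r gives the robot as it stands. The module is installed in compiled form; this text tells all that it offers.
- The arm moves only by the tool step_arm, never from a script. Its argument "targets" is text: rows parted by semicolons, each of 4 numbers parted by spaces: the shift along the tool's x, y, z in cm, then the turn about the tool's z in degrees. In form: x y z turn; .... A call has 1 to 12 rows; each row shifts and turns the commanded pose from where the row before left it, along the tool's axes as they then stand; what a row does not reach is not made up. A row lasts 1/12 s, in which the tool goes at most 41.7 mm and 7.16 degrees, less where a joint would pass 70% of its speed; a pose out of reach is approached as far as the arm can. A call with a gripper value outside its range is refused whole. "claw" is the finger opening in cm, from 0 to 8.7, set as the call begins (left out, the last holds). The fingers move at their own pace and stop on an object; the grip force is fixed at half the most. Time passes only in rows, so rows that do not move let the fingers close. It gives the time, the measured TCP pose, the force, the opening and the grip force at its end, in the units of the state.
- sense(): the state, without advancing time (a new reading comes with each control period).
- cams.capture(name): name is "scene" or "top" or "wrist"; returns a dict with "frame" (420x560x3 uint8, blue, green, red), "vertical_fov" (degrees; the focal length in pixels is half the picture's height over the tangent of half this angle, whatever the lens; pixels are square), "cx", "cy" (the principal point, pixels), "eye" and "rotation" of the camera in the world; the wrist camera has in their place "tool_from_camera" (4x4, takes a point from camera to tool coordinates, whose origin is the TCP and whose axes are the flange's). Camera axes: x right, y down, z forward; pixel columns grow to the right and rows downward; lengths in m; the calibration is good to about 2 mm. A picture is of the moment at which its call begins: read the wrist's pose just before it. There is no depth.
- r.finish_job(): hands the job in; it is judged then, once.
The state is a dict: "time_s": time; "joints": joint angles; "joint_velocities": joint speeds; "effort": joint torques, N m; "tcp_pos": TCP position; "ee_rot": TCP orientation; "wrist_force": force on the tool from outside, world axes, zero at the start; "moment": the same for the moment, N m; "gripper_width": opening from 0.0 (shut) to 1.0 (fully open); "gripper_force": force on a finger pad.
Only numpy, scipy, OpenCV 4.12 (cv2) and the standard library are available. Lean on these libraries where they do the work, as an engineer would, in place of code of your own. Each camera call takes 0.05 s, during which the arm holds its last target. There are 200 camera calls.

## Working session

There is one attempt and no reset: what is moved stays moved. The work goes in short steps, Python scripts to look and compute and a tool call to move; the robot and the scene stay as the last step left them, time stands still between calls to the robot, and variables do not carry over. Pictures are saved under pics/ and viewed, at most 10 in all, crops included, and the job is handed in when it is done.

Besides the shell and the picture viewer there is one more tool, called after ">>>" by a JSON object that holds its "op" and its "data", one argument or row to a line. step_arm: Moves the arm, as the interface text tells. Its arguments: {"type":"object","properties":{"targets":{"type":"string"},"claw":{"type":"number"}},"required":["targets"]}

```bash
mkdir -p pics; cat > h.py <<'E'
import numpy as np,cv2
from station import sense,cams,r
def cap(n,save=None):
    s=sense();c=cams.capture(n)
    if n=="wrist":
        T=np.array(c["tool_from_camera"]);R=np.array(s["ee_rot"]);
        c["eye"]=R@T[:3,3]+np.array(s["tcp_pos"]);c["rotation"]=R@T[:3,:3]
    c["f"]=210/np.tan(np.radians(c["vertical_fov"])/2)
    if save: cv2.imwrite("pics/"+save,c["frame"])
    return c
def ray(c,u,v,z):
    d=np.array(c["rotation"])@np.array([(u-c["cx"])/c["f"],(v-c["cy"])/c["f"],1]);e=np.array(c["eye"])
    return e+d*(z-e[2])/d[2]
def proj(c,p):
    q=np.array(c["rotation"]).T@(np.array(p)-np.array(c["eye"]));return q[:2]/q[2]*c["f"]+[c["cx"],c["cy"]]
E
python3 - <<'E'
from h import *
a=cap("top");b=cap("scene")
for c in(a,b):print(np.round(c["eye"],3),np.round(c["rotation"],3).tolist(),c["f"],c["cx"],c["cy"])
cv2.imwrite("pics/a.png",a["frame"]);cv2.imwrite("pics/b.png",b["frame"])
s=sense();print(s["time_s"],s["tcp_pos"],np.round(s["ee_rot"],3).tolist())
E
```

```text
[ 0.305 -0.037  1.353] [[-0.002, -0.983, 0.183], [-1.0, 0.005, 0.016], [-0.016, -0.183, -0.983]] 537.0939640089047 273.17240488834994 212.8711687641167
[ 1.649 -0.42   0.918] [[0.342, 0.523, -0.781], [0.94, -0.208, 0.272], [-0.02, -0.826, -0.563]] 488.9124887778541 280.5198410649847 212.47331934592364
0.1 [ 0.15680376 -0.60443322  0.22156048] [[-0.968, -0.251, -0.001], [-0.251, 0.968, 0.002], [0.0, 0.002, -1.0]]
```

View pics/a.png

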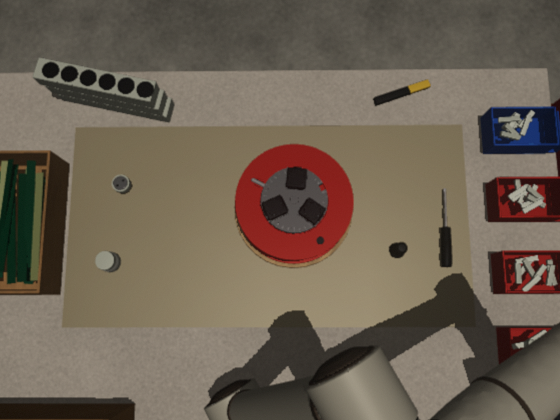

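View pics/b.png

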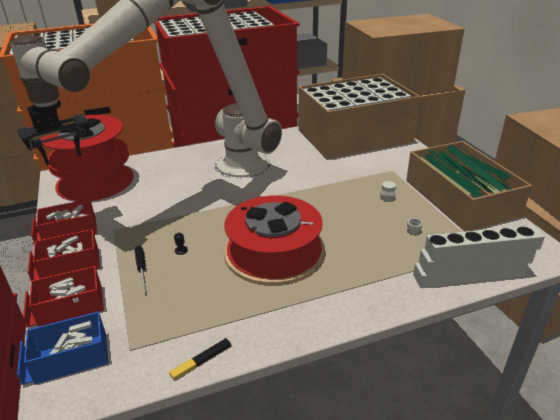

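The top view shows the drum near (294,203), the pin at about (257,182), lids at (297,178), (275,207) and (313,210), and a likely notch at (323,187). The scene view agrees. Next I'll rectify the plate plane.

```bash
python3 - <<'E'
from h import *
a=cap("top");z=.125
hsv=cv2.cvtColor(a["frame"],cv2.COLOR_BGR2HSV)
m=cv2.inRange(hsv,(0,150,60),(8,255,255))|cv2.inRange(hsv,(172,150,60),(180,255,255))
m[:, :220]=0;m[:,370:]=0;m[:130]=0;m[280:]=0
k=max(cv2.findContours(m,0,1)[0],key=cv2.contourArea)[:,0]
c0=ray(a,294,199,z)[:2]
# rectify: image col -> world x , row -> -world y ; 0.5mm/px
S=0.0005;N=600
def rect(c,z,c0):
    g=np.array([[0,0],[N,0],[N,N],[0,N]],np.float32)
    w=[proj(c,[c0[0]+(u-N/2)*S,c0[1]-(v-N/2)*S,z]) for u,v in g]
    return cv2.warpPerspective(c["frame"],cv2.getPerspectiveTransform(np.float32(w),g),(N,N),flags=cv2.INTER_CUBIC)
im=rect(a,z,c0);cv2.imwrite("pics/c.png",cv2.convertScaleAbs(im,alpha=1.5))
P=np.array([ray(a,u,v,.111)[:2] for u,v in k]);(cx,cy),rad=cv2.minEnclosingCircle(np.float32(P));print(c0,"drum",cx,cy,rad)
for n,u,v in(("pin",257,182),("notch",323,187)):print(n,ray(a,u,v,.12))
for n,u,v,h in(("knob",398,250,.03),("socket",121,184,.03),("jar",107,261,.05)):print(n,ray(a,u,v,h))
E
```

```text
[ 0.56726257 -0.06614659] drum 0.562197744846344 -0.06609904766082764 0.143971785902977
pin [0.60988119 0.02071925 0.12      ]
notch [ 0.59680385 -0.13475228  0.12      ]
knob [ 0.45753507 -0.32344637  0.03      ]
socket [0.62904039 0.3711193  0.03      ]
jar [0.43121362 0.38964215 0.05      ]
```

View pics/c.png

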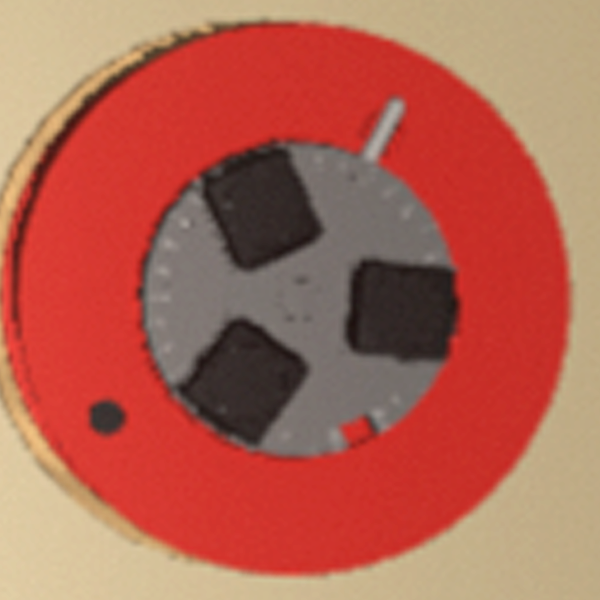

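The rectified view puts the plate centre at about (300,299), the notch at (360,432), or -65.5°, and the pin along (371,157)-(397,102), or +63.5°. The plate needs about +129° CCW. I'll push on the side of the lid at about -5.5° and start by moving over that gap.

>>> {"op": "step_arm", "data": {
  "targets": "-2.84 1.815 0 0;-2.84 1.815 0 0;-2.84 1.815 0 0;-2.84 1.815 0 0;-2.84 1.815 0 0;-2.84 1.815 0 0;-2.84 1.815 0 0;-2.84 1.815 0 0;-2.84 1.815 0 0;-2.84 1.815 0 0",
  "claw": 0
}}

```text
time_s: 0.98
tcp_pos: [0.387, -0.3565, 0.2224]
ee_rot: [[-0.968, -0.251, -0.0], [-0.251, 0.968, 0.0], [0.0, 0.0, -1.0]]
wrist_force: [0.2, -0.7, 0.4]
gripper_width: 0.321
gripper_force: 0.0
```

>>> {"op": "step_arm", "data": {
  "targets": "-2.84 1.815 0 0;-2.84 1.815 0 0;-2.84 1.815 0 0;-2.84 1.815 0 0;-2.84 1.815 0 0;-2.84 1.815 0 0;-2.84 1.815 0 0;-2.84 1.815 0 0;-2.84 1.815 0 0;-2.84 1.815 0 0"
}}

```text
time_s: 1.82
tcp_pos: [0.6163, -0.1095, 0.2222]
ee_rot: [[-0.968, -0.251, -0.001], [-0.251, 0.968, 0.0], [0.001, 0.0, -1.0]]
wrist_force: [-0.4, -0.3, -0.5]
gripper_width: -0.001
gripper_force: 0.0
```

>>> {"op": "step_arm", "data": {
  "targets": "0 0 0 -7;0 0 0 -7;0 0 0 -7;0 0 0 -7;0 0 0 -7;0 0 0 -7;0 0 0 -7;0 0 0 -7;0 0 0 -7;0 0 0 -7;0 0 0 0;0 0 0 0"
}}

```text
time_s: 2.82
tcp_pos: [0.6154, -0.1109, 0.2222]
ee_rot: [[-0.098, -0.995, -0.001], [-0.995, 0.098, 0.0], [-0.0, 0.001, -1.0]]
wrist_force: [0.4, 0.3, -0.9]
gripper_width: 0.003
gripper_force: 0.0
```

>>> {"op": "step_arm", "data": {
  "targets": "0 0 2.5 0;0 0 2.5 0;0 0 2 0;0 0 1 0;0 0 0.5 0;0 0 0.4 0;0 0 0.2 0;0 0 0 0;0 0 0 0"
}}

```text
time_s: 3.57
tcp_pos: [0.6163, -0.111, 0.1326]
ee_rot: [[-0.095, -0.995, 0.002], [-0.995, 0.095, -0.0], [-0.0, -0.002, -1.0]]
wrist_force: [0.1, 0.2, 0.7]
gripper_width: 0.007
gripper_force: 0.0
```

```bash
python3 - <<'E'
from h import *
s=cap("scene");w=cap("wrist")
i=cv2.resize(s["frame"][170:290,200:340],None,fx=4,fy=4)
cv2.imwrite("pics/d.png",np.hstack([cv2.resize(i,(400,343)),cv2.resize(w["frame"],(400,343))]))
E
```

```text
(no output)
```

View pics/d.png

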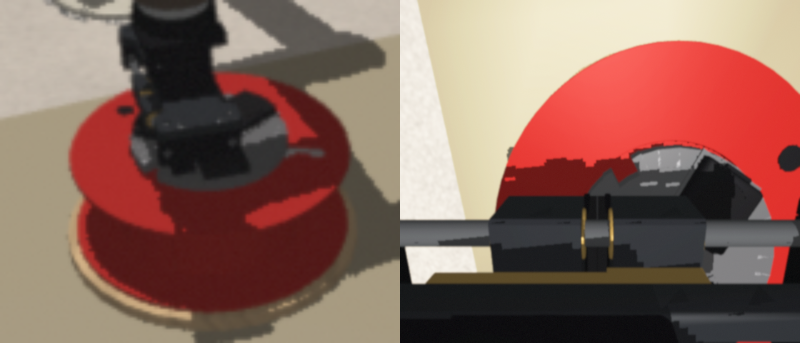

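The finger is in the gap, clear of the lids. In the scene crop it stands behind the lid, and the pin shows to the right. I'll lower 3 mm, make contact, then sweep the arc.

>>> {"op": "step_arm", "data": {
  "targets": "0 0 0.3 0;0 0 0 0;-0.2 0 0 0;-0.2 0 0 0;-0.2 0 0 0;-0.15 0 0 0;0 0 0 0"
}}

```text
time_s: 4.25
tcp_pos: [0.6169, -0.1036, 0.1287]
ee_rot: [[-0.095, -0.996, 0.001], [-0.996, 0.095, -0.001], [0.0, -0.001, -1.0]]
wrist_force: [0.9, -1.8, 0.1]
gripper_width: 0.007
gripper_force: 0.8
```

>>> {"op": "step_arm", "data": {
  "targets": "-0.28 -0.147 0 -3;-0.561 -0.311 0 -6;-0.561 -0.311 0 -6;-0.561 -0.311 0 -6;-0.561 -0.311 0 -6;-0.561 -0.311 0 -6;-0.561 -0.311 0 -6;-0.561 -0.311 0 -6;-0.561 -0.311 0 -6;-0.561 -0.311 0 -6;-0.28 -0.147 0 -3;0 0 0 0"
}}

```text
time_s: 5.25
tcp_pos: [0.6244, -0.0419, 0.1288]
ee_rot: [[0.816, -0.579, 0.001], [-0.579, -0.816, 0.001], [0.001, -0.001, -1.0]]
wrist_force: [1.0, 0.2, 0.1]
gripper_width: 0.003
gripper_force: 0.3
```

```bash
python3 - <<'E'
from h import *
t=cap("top");w=cap("wrist")
i=cv2.resize(t["frame"][135:270,215:375],(400,338))
cv2.imwrite("pics/e.png",np.hstack([i,cv2.resize(w["frame"],(400,338))]))
E
```

```text
(no output)
```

View pics/e.png

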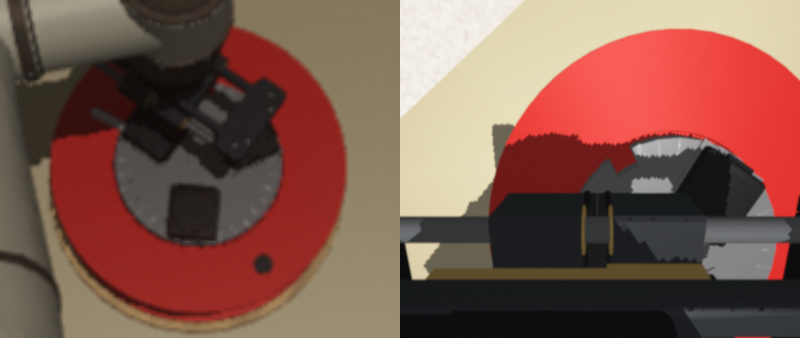

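The push works: the plate has turned about 60°, and the wrist view shows the finger still against the lid. I'll continue 60°, then raise and measure.

>>> {"op": "step_arm", "data": {
  "targets": "-0.28 -0.147 0 -3;-0.561 -0.311 0 -6;-0.561 -0.311 0 -6;-0.561 -0.311 0 -6;-0.561 -0.311 0 -6;-0.561 -0.311 0 -6;-0.561 -0.311 0 -6;-0.561 -0.311 0 -6;-0.561 -0.311 0 -6;-0.561 -0.311 0 -6;-0.28 -0.147 0 -3;0 0 0 0"
}}

```text
time_s: 6.35
tcp_pos: [0.5752, -0.0052, 0.129]
ee_rot: [[0.91, 0.415, 0.001], [0.415, -0.91, 0.001], [0.001, -0.001, -1.0]]
wrist_force: [1.5, 1.5, 0.4]
gripper_width: 0.004
gripper_force: 0.6
```

>>> {"op": "step_arm", "data": {
  "targets": "0.2 0 0 0;0 0 -1 0;0 0 -2.5 0;0 0 -3.5 0;0 0 -3.5 0;0 0 -2 0;4 0 0 0;4 0 0 0;4 0 0 0;4 0 0 0;0 0 0 0;0 0 0 0"
}}

```text
time_s: 7.35
tcp_pos: [0.7234, 0.0618, 0.25]
ee_rot: [[0.91, 0.414, -0.005], [0.414, -0.91, -0.002], [-0.006, -0.001, -1.0]]
wrist_force: [-0.8, -0.9, 0.6]
gripper_width: 0.004
gripper_force: 0.0
```

```bash
cat >> h.py <<'E'
def rect(c,z,c0,S=.0005,N=600,a=1.5):
    g=np.array([[0,0],[N,0],[N,N],[0,N]],np.float32)
    w=[proj(c,[c0[0]+(u-N/2)*S,c0[1]-(v-N/2)*S,z]) for u,v in g]
    return cv2.convertScaleAbs(cv2.warpPerspective(c["frame"],cv2.getPerspectiveTransform(np.float32(w),g),(N,N),flags=cv2.INTER_CUBIC),alpha=a)
E
python3 - <<'E'
from h import *
C=(.5672,-.0656)
t=cap("top");w=cap("wrist")
cv2.imwrite("pics/f.png",np.hstack([rect(t,.125,C,.0005*1.25,400),rect(w,.125,C,.0005*1.25,400,1)]))
E
```

```text
(no output)
```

View pics/f.png

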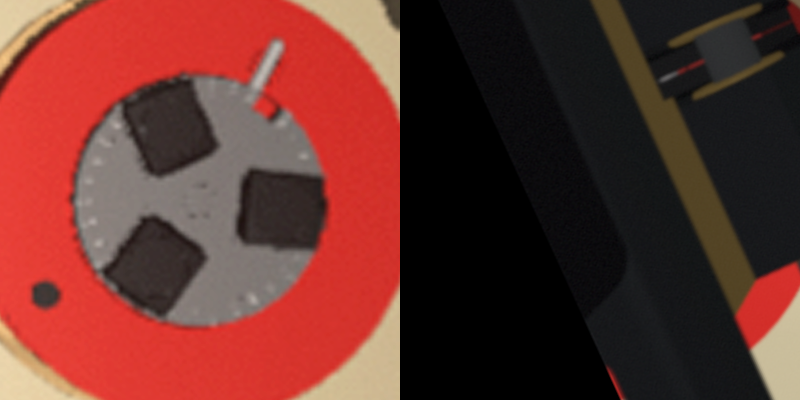

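The notch is now at about (266,106), with the pin's inner end at (250,97), so roughly 8° is left. I'll get this precisely from the lid centroids and the pin.

```bash
cat > m.py <<'E'
from h import *
def meas(show=True):
    C=np.array((.5672,-.0656));t=cap("top");S=.0003;N=1000
    def cent(m,z,n,rmax,rmin=0):
        yy,xx=np.mgrid[:N,:N];R=np.hypot(xx-N/2,yy-N/2)*S
        m[(R>rmax)|(R<rmin)]=0
        k=sorted(cv2.findContours(m,0,1)[0],key=cv2.contourArea)[-n:]
        return k
    w=lambda u:np.array([C[0]+(u[0]-N/2)*S,C[1]-(u[1]-N/2)*S])
    im=rect(t,.136,C,S,N);h=cv2.cvtColor(im,cv2.COLOR_BGR2HSV)
    L=[w(cv2.minAreaRect(k)[0]) for k in cent(cv2.inRange(h,(0,0,0),(180,255,85)),.136,3,.082)]
    L=np.array(L);c=L.mean(0);a=np.degrees(np.arctan2(*(L-c).T[::-1]))
    rel=sorted(((a-60)%120+60)%120);rel=np.degrees(np.angle(np.exp(3j*np.radians(a)).mean()))/3
    im=rect(t,.114,C,S,N);h=cv2.cvtColor(im,cv2.COLOR_BGR2HSV)
    k=cent(cv2.inRange(h,(0,0,110),(180,110,255)),.114,1,.125,.086)[0]
    p=w(cv2.minAreaRect(k)[0]);vx,vy,_,_=cv2.fitLine(k,2,0,.01,.01).ravel()
    im=rect(t,.125,C,S,N);h=cv2.cvtColor(im,cv2.COLOR_BGR2HSV)
    print("lids",L.round(4).tolist(),a.round(1),"c",c.round(4),"r",np.hypot(*(L-c).T).round(4))
    print("notch (mod120)",(rel+60)%120,"pin",p.round(4),np.degrees(np.arctan2(*(p-c)[::-1])),"line",np.degrees(np.arctan2(-vy,vx)),"area",cv2.contourArea(k)*S*S*1e6)
if __name__=="__main__":meas()
E
python3 m.py
```

```text
lids [[0.6149, -0.0716], [0.5364, -0.1057], [0.5452, -0.0195]] [  -6.9 -126.   113.8] c [ 0.5655 -0.0656] r [0.0498 0.0496 0.0504]
notch (mod120) 53.6393948847968 pin [0.6135 0.0227] 61.48472776535659 line 62.213985 area 230.39999999999995
```

Notch at 53.6°, pin at 61.5-62.2°, so about 8° remain. I'll retrace to contact and push 8°.

>>> {"op": "step_arm", "data": {
  "targets": "-4 0 0 0;-4 0 0 0;-4 0 0 0;-4 0 0 0;0 0 2 0;0 0 3.5 0;0 0 3.5 0;0 0 2.5 0;0 0 1 0;0 0 0 0;-0.1 0 0 0;-0.1 0 0 0"
}}

```text
time_s: 8.5
tcp_pos: [0.5758, -0.0059, 0.1305]
ee_rot: [[0.91, 0.415, 0.003], [0.415, -0.91, 0.001], [0.003, 0.001, -1.0]]
wrist_force: [-0.4, -1.0, 0.6]
gripper_width: 0.006
gripper_force: 0.0
```

>>> {"op": "step_arm", "data": {
  "targets": "-0.371 -0.214 0 -4;-0.371 -0.214 0 -4;0 0 0 0;0 0 0 0;0.2 0 0 0;0 0 -1 0;0 0 -2.5 0;0 0 -3.5 0;0 0 -3.5 0;0 0 -2 0;0 0 0 0"
}}

```text
time_s: 9.42
tcp_pos: [0.5711, -0.0042, 0.2602]
ee_rot: [[0.843, 0.538, 0.011], [0.538, -0.843, 0.001], [0.01, 0.005, -1.0]]
wrist_force: [-0.1, 0.5, 0.8]
gripper_width: 0.005
gripper_force: 0.0
```

>>> {"op": "step_arm", "data": {
  "targets": "4 0 0 0;4 0 0 0;4 0 0 0;4 0 0 0;0 0 0 0;0 0 0 0"
}}

```text
time_s: 9.92
tcp_pos: [0.7037, 0.0829, 0.2499]
ee_rot: [[0.843, 0.538, -0.006], [0.538, -0.843, -0.001], [-0.006, -0.002, -1.0]]
wrist_force: [-0.1, -0.2, -0.6]
gripper_width: 0.006
gripper_force: 0.0
```

```bash
python3 m.py
```

```text
lids [[0.6153, -0.0631], [0.5419, -0.1092], [0.5388, -0.0224]] [   2.1 -117.9  122. ] c [ 0.5653 -0.0649] r [0.05   0.0501 0.0501]
notch (mod120) 62.062257992383586 pin [0.6135 0.0227] 61.22782895869498 line 62.224243 area 230.03999999999996
```

Aligned: notch 62.1°, pin 61.2-62.2°. Now I'll press at the centre.

>>> {"op": "step_arm", "data": {
  "targets": "-3.26 0.85 0 0;-3.26 0.85 0 0;-3.26 0.85 0 0;-3.26 0.85 0 0;-3.26 0.85 0 0;-3.28 0.83 0 0;0 0 0 0;0 0 3 0;0 0 3 0;0 0 3 0;0 0 2 0;0 0 0 0"
}}

```text
time_s: 10.97
tcp_pos: [0.5613, -0.0669, 0.14]
ee_rot: [[0.844, 0.536, -0.009], [0.536, -0.844, -0.0], [-0.008, -0.005, -1.0]]
wrist_force: [-1.0, -0.6, -0.7]
gripper_width: 0.004
gripper_force: 0.0
```

>>> {"op": "step_arm", "data": {
  "targets": "0 0 0.4 0;0 0 0.3 0;0 0 0.2 0;0 0 0.2 0;0 0 0.2 0;0 0 0.2 0;0 0 0.1 0;0 0 0 0"
}}

```text
time_s: 11.63
tcp_pos: [0.5655, -0.0663, 0.1274]
ee_rot: [[0.843, 0.538, -0.0], [0.538, -0.843, -0.0], [-0.0, -0.0, -1.0]]
wrist_force: [-0.5, -0.9, 0.4]
gripper_width: 0.009
gripper_force: 0.0
```

>>> {"op": "step_arm", "data": {
  "targets": "0 0 0.2 0;0 0 0.2 0;0 0 0.2 0;0 0 0.2 0;0 0 0.2 0;0 0 0 0;0 0 0 0"
}}

```text
time_s: 12.22
tcp_pos: [0.5657, -0.0663, 0.1185]
ee_rot: [[0.843, 0.538, 0.001], [0.538, -0.843, -0.0], [0.0, 0.001, -1.0]]
wrist_force: [-2.5, 0.4, 5.8]
gripper_width: 0.006
gripper_force: 2.7
```

Moving down with about 6-7 N of resistance, so the notch is going in. Press on.

>>> {"op": "step_arm", "data": {
  "targets": "0 0 0.15 0;0 0 0.15 0;0 0 0.15 0;0 0 0.1 0;0 0 0 0;0 0 0 0"
}}

```text
time_s: 12.72
tcp_pos: [0.5658, -0.0663, 0.1174]
ee_rot: [[0.842, 0.54, 0.002], [0.54, -0.842, -0.001], [0.001, 0.002, -1.0]]
wrist_force: [-10.8, 3.7, 26.2]
gripper_width: 0.006
gripper_force: 12.8
```

It stopped firm at z 0.117 with 26 N. I'll retract and check.

>>> {"op": "step_arm", "data": {
  "targets": "0 0 -0.5 0;0 0 -1.5 0;0 0 -3 0;0 0 -3 0;0 0 -3 0;0 0 -2 0;4 0 0 0;4 0 0 0;4 0 0 0;4 0 0 0;4 0 0 0;0 0 0 0"
}}

```text
time_s: 13.72
tcp_pos: [0.7384, 0.0453, 0.2363]
ee_rot: [[0.841, 0.54, -0.003], [0.54, -0.841, -0.0], [-0.003, -0.001, -1.0]]
wrist_force: [-1.1, 0.3, -1.7]
gripper_width: 0.006
gripper_force: 0.0
```

```bash
python3 m.py; python3 - <<'E'
from h import *
s=cap("scene");t=cap("top");C=(.5655,-.065)
b=cv2.imread("pics/b.png")
f=lambda x:cv2.resize(x[190:270,215:335],(400,267),interpolation=cv2.INTER_CUBIC)
cv2.imwrite("pics/g.png",np.vstack([np.hstack([f(b),f(s["frame"])]),np.hstack([cv2.resize(t["frame"][135:270,215:375],(400,330)),rect(t,.116,C,.0005,400)[35:365]])]))
E
```

```text
lids [[0.5402, -0.1086], [0.612, -0.0646], [0.5377, -0.0226]] [-118.1    0.8  121. ] c [ 0.5633 -0.0652] r [0.0491 0.0487 0.0497]
notch (mod120) 61.23731694617495 pin [0.6135 0.0227] 60.281797582927794 line 62.169594 area 230.17499999999998
```

View pics/g.png

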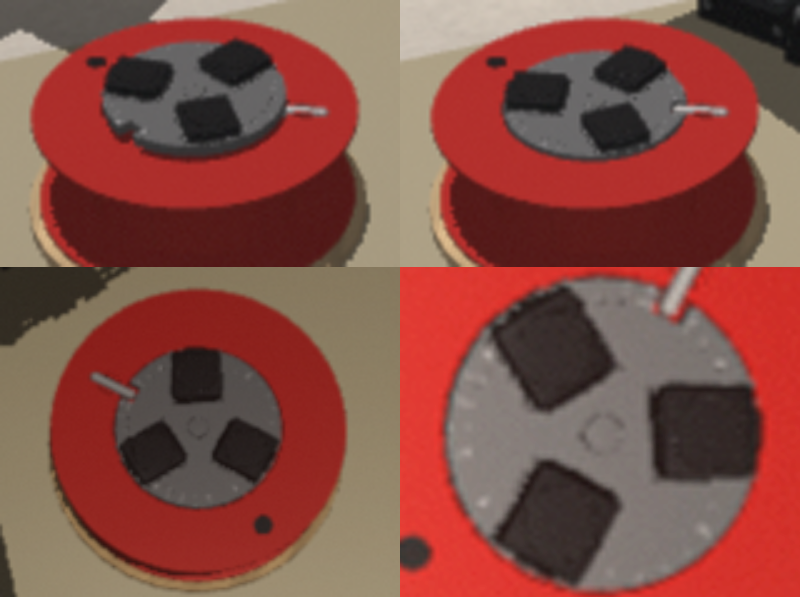

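The plate now lies nearly flush with the flange. Its notch is on the pin at (685,108) in the scene crop, and the arm is clear. Handing in.

```bash
python3 -c "
from h import *
print(r.finish_job())"
```

```text
the job is handed in; nothing more can be done
None
```

I turned the plate about 128° until its notch stood over the pin, pressed it down to a firm stop, and handed the job in with the arm clear and at no point touching the loose things; the hand-in returned no verdict.

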